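# Turn the bottle cooler three clicks colder

### The arm

A 7-joint arm with a two-finger parallel gripper is mounted at the origin on the work surface. World frame = base frame: x ahead of the robot, y to its left, z up, the work surface at z = 0. Lengths are in m, angles in rad, forces in N, time in s.
With the tool pointing down it reaches from about 0.4 to 0.85 m from the base axis. Payload 10.4 kg.
Tool frame: the origin (TCP) lies at the very end of the fingers, on their centre line; the grasp point (between the pads) lies 19 mm behind it; z points along the fingers, y is the line along which they close (so a half turn about z gives the same grasp; the last joint's range is limited). The gripper opens to 87 mm and grips with 3 to 60 N. Pads are 19 mm wide; open, the fingers measure 117 mm over their backs; the gripper's body (75 mm by 190 mm) begins 51 mm behind the grasp point.
Start: joints at [1.223, 0.332, -0.065, 1.46, 0.022, 1.35, -0.088], TCP at [0.199, -0.592, 0.223] pointing down, gripper open.
Joint ranges: [-2.6, 2.6], [-0.5, 2.12], [-1.47, 1.34], [0.16, 2.42], [-1.27, 4.41], [0.06, 2.06], [-2.6, 2.6]. Speed limits (rad/s): [2.22, 2.22, 2.79, 2.79, 3.14, 3.14, 3.14].

### API

Orientations are given as a unit quaternion [x, y, z, w].
In Python, from bench import * gives the robot as it stands.
- The arm moves only by the tool step_arm, never from a script. Its arguments are lists of equal length, an entry for each row: "delta_pos": the shift along the world's x, y, z in units of 25 mm (1.0 is 25 mm), a list of three; "turn": the turn about the world's z in units of 0.12 rad (1.0 is 0.12 rad). In form: {"delta_pos": [[tx, ty, tz], ...], "turn": [turn, ...]}. A call has 1 to 12 rows; each row shifts and turns the commanded pose from where the row before left it; what a row does not reach is not made up. A row lasts 1/10 s, in which the tool goes at most 50 mm and 8.59 degrees, less where a joint would pass 70% of its speed; a pose out of reach is approached as far as the arm can. A call with a number of a shift or a turn outside -1 to 1 is refused whole. A call with a gripper value outside its range is refused whole. "grip" is the closure, from 0 (fully open) to 1 (shut), set as the call begins (left out, the last holds). The fingers move at their own pace and stop on an object; "newtons" is the grip in N (left out, the last holds). Time passes only in rows, so rows that do not move let the fingers close. It gives the time, the measured TCP pose, the force, the opening and the grip force at its end, in the units of the state.
- read_state(): the state, without advancing time (a new reading comes with each control period).
- camera(name): name is "side" or "top"; returns a dict with "image" (480x640x3 uint8, red, green, blue), "z_map" (480x640 float32, m along the optical axis (not along the pixel's ray), 0 where there is no reading), "mtx" (3x3 intrinsics, pixels), "dist" ([k1, k2, p1, p2, k3] as OpenCV has them; the pictures are not rectified), "view" (4x4, takes a point from world to camera coordinates). Camera axes: x right, y up, looking along -z (the intrinsics and any distortion apply to the point x, -y, -z); pixel columns grow to the right and rows downward; lengths in m; the calibration is good to about 2 mm. A picture is of the moment at which its call begins.
- close_job(): hands the job in; it is judged then, once.
The state is a dict: "time": time; "joint_positions": joint angles; "joint_vel": joint speeds; "joint_torque": joint torques, N m; "ee_pos": TCP position; "eef_rot": TCP orientation; "ft_force": force on the tool from outside, world axes, zero at the start; "torque": the same for the moment, N m; "width": finger opening in m; "grip_force": force on a finger pad.
Only numpy, scipy, OpenCV 4.12 (cv2) and the standard library are available. Lean on these libraries where they do the work, as an engineer would, in place of code of your own. Each camera call takes 0.05 s, during which the arm holds its last target. There are 200 camera calls.

### The job

The drinks are coming out too warm: on the bottle cooler's thermostat (the long box with the round gauge and the broad thumbwheel), roll the thumbwheel exactly three clicks colder from where it stands now, by moving its top away from the robot, towards the gauge. Leave the narrow wheel of the lamp dimmer alone.

Things in the scene. Friction and masses are not known exactly. Their poses are not given: they have to be found in the camera images.
- cooler_box: Thermostat, fixed grey box 170 x 90 x 50 mm high. Origin: underside centre; x runs lengthwise, away from the robot to the gauge (yaw within 0.4 rad), z up. Thumbwheel upright in a slot in its top: axle along y at (-30, 0, 45) mm, rim radius 30 over 15 ridges 2 mm proud, 22 wide; its top is 75 mm above the counter. Gauge: 54 mm across, 6 high, centred at x = 48 mm.
- cooler_wheel (a joint): Angle of the thermostat's thumbwheel, rad; grows as its top moves to the box's +x (colder). One click is 0.419 rad (24 degrees, one ridge); it snaps to the nearest click (0, 0.419, ... 4.19; stops at both ends) when let go and stays. Starts at click 0, 1 or 2. Passing a click takes about 1 to 2 N along the rim.
- cooler_mark (a point): Dark line across one ridge of the thermostat's pale thumbwheel, on the rim 30 mm from the axle; with the joint at 0 it lies two clicks (48 degrees) from the top on the robot's side, at the very top with the joint at 0.838; turns with the wheel.
- lamp_mark (a point): Dark line on the rim of the other, narrow wheel (rim radius 20 mm, 9 mm wide) on the lamp dimmer, a fixed grey box 90 x 90 x 50 mm high with a small clear lens; the wheel's top is 65 mm above the counter. It turns easily and is to be left alone.
Things that resemble listed ones, but are neither listed nor needed, are in the scene too. What is shaped like the cooler_box but red is not meant.

How it is judged:
At the end, for the whole second after the job is handed in: The thermostat's thumbwheel rests three clicks (72 degrees, within 12 degrees either way) colder than it stood at the start (distance of cooler_mark from where it was at the start of the episode between 0.03 and 0.0401 m and value of joint cooler_wheel above 1 rad); the robot touches nothing.
It fails at once if the lamp dimmer's wheel is turned by more than about 20 degrees (its mark moves more than 7 mm) (distance of lamp_mark from where it was at the start of the episode above 0.007 m).
It also fails if it takes over 38 s, if anything falls off the work surface, if the arm or the gripper's body presses on something with over 40 N, if the wrist force passes 120 N, or if a joint passes its speed limit or range.

## Working session

There is one attempt and no reset: what is moved stays moved. The work goes in short steps, Python scripts to look and compute and a tool call to move; the robot and the scene stay as the last step left them, time stands still between calls to the robot, and variables do not carry over. Pictures are saved under pics/ and viewed, at most 10 in all, crops included, and the job is handed in when it is done.

Besides the shell and the picture viewer there is one more tool, called as a command line: name --pt "numbers of a row" for each row, then --argument value for the rest. step_arm: Moves the arm, as the interface text tells. Shifts and turns lie within -1 to 1; 1 stands for 25 mm of shift or 0.12 rad of turn. Its arguments: {"type":"object","properties":{"delta_pos":{"type":"array"},"turn":{"type":"array"},"grip":{"type":"number"},"newtons":{"type":"number"}},"required":["delta_pos","turn"]}

```bash
mkdir -p pics
cat > h.py <<'E'
from bench import *
import numpy as np, cv2
def pts(c):
    "world point per pixel from the z map"
    h,w=c["z_map"].shape
    uv=np.stack(np.meshgrid(np.arange(w),np.arange(h)),-1).reshape(-1,1,2).astype(np.float64)
    n=cv2.undistortPoints(uv,np.array(c["mtx"]),np.array(c["dist"])).reshape(h,w,2)
    z=c["z_map"][...,None]
    p=np.concatenate([n*z*[1,-1],-z],-1)
    V=np.linalg.inv(np.array(c["view"]))
    return p@V[:3,:3].T+V[:3,3]
E
python3 - <<'E'
from h import *
for n in("top","side"):
    c=camera(n); cv2.imwrite(f"pics/{n}0.png",c["image"][...,::-1]); np.savez(f"{n}0.npz",**c)
    print(n,np.linalg.inv(c["view"])[:3,3])
print(read_state())
E
```

```text
top [0.46917544 0.048841   0.93172336]
side [ 0.33627158 -0.54311728  0.71018032]
{'time': 0.1, 'joint_positions': array([ 1.2234001 ,  0.3328307 , -0.06470732,  1.46083606,  0.02155768,
        1.34990689, -0.08849767]), 'joint_vel': array([-0.00108546, -0.0032109 , -0.00066547, -0.00151349, -0.00044765,
        0.00156921, -0.00048766]), 'joint_torque': array([ 2.09074788e-03, -6.24544430e+01,  2.51294783e-02, -3.90717959e+01,
       -6.14137645e-02,  3.65591305e-02,  8.75643605e-05]), 'ee_pos': array([ 0.19935279, -0.59199279,  0.22182991]), 'eef_rot': array([ 9.86840665e-01,  1.61694426e-01, -1.10868331e-04, -6.34437120e-04]), 'ft_force': array([-0.15697781,  0.41853968,  0.03695593]), 'torque': array([-0.04927178, -0.0716642 ,  0.00448352]), 'grip_force': 0.0, 'width': 0.08687282268832419}
```

View pics/top0.png

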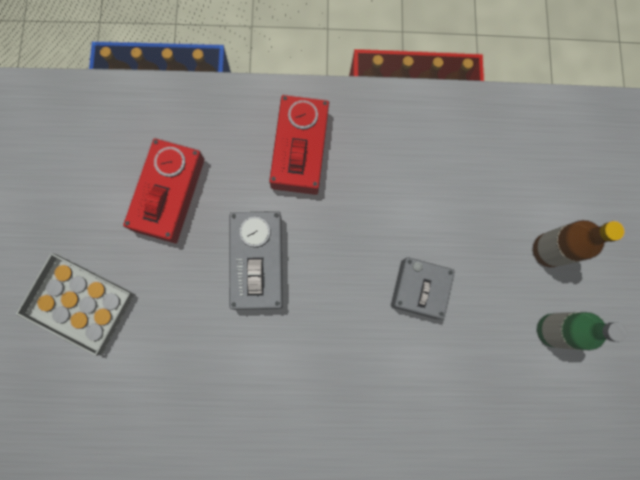

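View pics/side0.png

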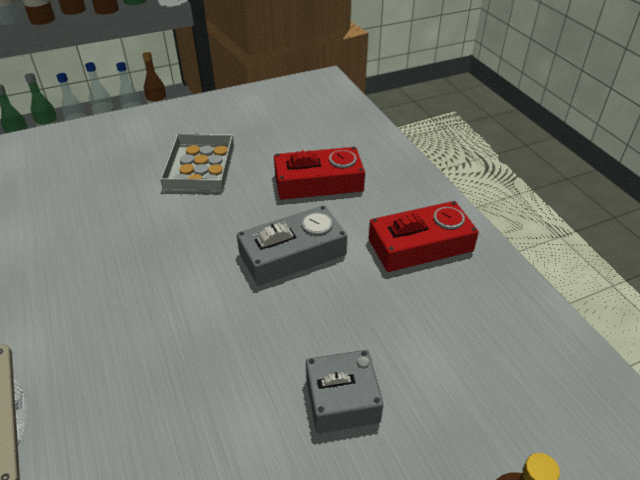

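The top view shows the grey thermostat at (256,260), with its gauge at (255,232), its wheel at (255,277), and a mark near (255,273). The dimmer is at (424,289) and the red boxes are decoys. The side view shows the thermostat wheel at (274,235).

Run:
```python
from h import *
c=dict(np.load("top0.npz")); P=pts(c); im=c["image"]
x,y,z=np.moveaxis(P,-1,0); v,u=np.mgrid[:480,:640]
reg=(u>215)&(u<300)&(v>195)&(v<325)
m=reg&(z>.04)&(z<.085)
(cx,cy),s,a=cv2.minAreaRect(P[m][:,:2].astype(np.float32)); print("box",cx,cy,s,a, np.percentile(z[m],[5,50,99]))
bright=reg&(im.min(-1)>150); n,l,st,ce=cv2.connectedComponentsWithStats(bright.astype(np.uint8))
for i in range(1,n):
    if st[i,4]>15:
        q=P[l==i]; print(st[i],ce[i],q.mean(0),q.min(0),q.max(0))
m=(u>380)&(u<470)&(v>240)&(v<330)&(z>.04); print("dimmer",P[m].min(0),P[m].max(0))
w=reg&(z>.055)&(v>250); print("wheel",P[w].mean(0),P[w].min(0),P[w].max(0))
print("bottles z", P[(u>530)&(z>.1)].mean(0))
s=dict(np.load("side0.npz"))["image"]
A=cv2.resize(im[250:310,225:285],(400,400),interpolation=cv2.INTER_CUBIC)
B=cv2.resize(s[205:265,245:305],(400,400),interpolation=cv2.INTER_CUBIC)
cv2.imwrite("pics/crop0.png",np.hstack([A,B])[...,::-1])
```

```text
box 0.5755367279052734 0.12800675630569458 (0.16999635100364685, 0.09055420011281967) 2.6622118949890137 [0.04835375 0.05179534 0.07486582]
[242 196  58  16 537] [270.96275605 203.00558659] [0.68490644 0.10563755 0.01152963] [ 0.46917544  0.048841   -0.00419923] [0.70134033 0.15988914 0.93172336]
[283 213  10   5  30] [286.56666667 214.9       ] [0.66535707 0.07653544 0.00139319] [ 0.66140354  0.06643463 -0.00073944] [0.66886359 0.08323445 0.00535943]
[240 216  30  30 678] [254.12831858 230.67846608] [0.62331433 0.12982845 0.06274737] [0.46917544 0.048841   0.05204663] [0.65057961 0.15528142 0.93172336]
[248 264  12  11 117] [253.38461538 269.05982906] [0.55446037 0.12640358 0.08666205] [0.46917544 0.048841   0.06524722] [0.56534292 0.13730166 0.93172336]
[248 277  12   9  78] [254.01282051 280.30769231] [0.53615069 0.12494858 0.084036  ] [0.46917544 0.048841   0.06960213] [0.54267917 0.13602865 0.93172336]
dimmer [ 0.46917544 -0.21900092  0.04014195] [0.58581406 0.048841   0.93172336]
wheel [0.54011287 0.1213458  0.11593144] [0.46917544 0.048841   0.05502164] [0.58778238 0.16805923 0.93172336]
bottles z [ 0.53480408 -0.38000708  0.1927534 ]
```

View pics/crop0.png

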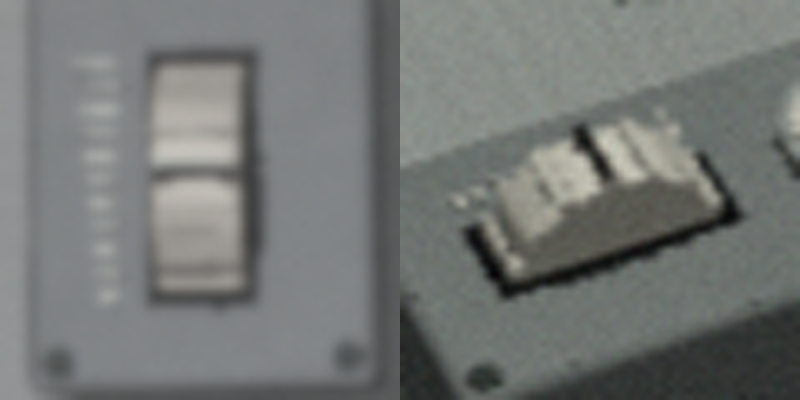

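The mark sits at the wheel's top, so the start is click 2 and the target is click 5. I'll check the bottles' extents before planning the path.

Run:
```python
from h import *
c=dict(np.load("top0.npz")); P=pts(c); z=c["z_map"]
v,u=np.mgrid[:480,:640]
for a,b in((190,280),(290,370)):
    m=(u>520)&(v>a)&(v<b)&(P[...,2]>.03)&(z>0); print(P[m].min(0),P[m].max(0))
for uv in((255,276),):
    n=cv2.undistortPoints(np.array([[uv]],float),c["mtx"],c["dist"])[0,0]
    V=np.linalg.inv(c["view"]); d=V[:3,:3]@[n[0],-n[1],-1]; print("mark",V[:3,3]+d*(.075-V[2,3])/d[2])
```

```text
[ 0.57648206 -0.44135137  0.03027729] [ 0.64276136 -0.3807901   0.2143495 ]
[ 0.43018963 -0.43808856  0.03003523] [ 0.49378731 -0.38159452  0.20459461]
mark [0.54412012 0.12435225 0.075     ]
```

step_arm --pt "0 0 0.8" --pt "0 0 0.8" --pt "0 0.2 0.8" --pt "0.4 1 0" --pt "0.4 1 0" --pt "0.4 1 0" --pt "0.4 1 0" --pt "0.4 1 0" --pt "0.4 1 0" --pt "0.4 1 0" --pt "0.4 1 0" --pt "0.4 1 0" --turn '[0, 0, 0, 0, 0, 0, 0, 0, 0, 0, 0, 0]'

```text
time: 1.3
ee_pos: [0.2896, -0.3611, 0.2823]
eef_rot: [0.987, 0.162, -0.0, -0.0]
ft_force: [0.9, -0.8, 0.8]
width: 0.0871
grip_force: 0.0
```

step_arm --pt "0.5 1 0" --pt "0.5 1 0" --pt "0.5 1 0" --pt "0.5 1 0" --pt "0.5 1 0" --pt "0.5 1 0" --pt "0.5 1 0" --pt "0.5 1 0" --pt "0.5 1 0" --pt "0.5 1 0" --pt "0.5 1 0" --pt "0.5 1 0" --turn '[-0.2, -0.2, -0.2, -0.2, -0.2, -0.2, -0.2, -0.2, -0.2, -0.2, -0.2, -0.1]'

```text
time: 2.5
ee_pos: [0.4396, -0.0613, 0.2824]
eef_rot: [1.0, 0.024, -0.0, 0.0]
ft_force: [0.5, -1.0, 0.1]
width: 0.0869
grip_force: 0.0
```

step_arm --pt "0.45 0.93 0" --pt "0.45 0.93 0" --pt "0.46 0.93 0" --pt "0.46 0.93 0" --pt "0.46 0.93 -0.5" --pt "0.46 0.93 -0.8" --pt "0.46 0.93 -0.8" --pt "0.46 0.94 -0.8" --pt "0 0 -0.8" --pt "0 0 -0.8" --pt "0 0 -0.8" --pt "0 0 -0.8" --turn '[0, 0, 0, 0, 0, 0, 0, 0, 0, 0, 0, 0]'

```text
time: 3.7
ee_pos: [0.5307, 0.1238, 0.1289]
eef_rot: [1.0, 0.024, -0.0, 0.0]
ft_force: [0.0, -0.2, -0.6]
width: 0.0872
grip_force: 0.0
```

Run:
```python
from h import *
c=camera("side"); cv2.imwrite("pics/side1.png",cv2.resize(c["image"][120:320,180:420],(720,600),interpolation=cv2.INTER_CUBIC)[...,::-1])
s=read_state(); print(s["ee_pos"],s["eef_rot"])
```

```text
[0.5290884  0.12317605 0.12577864] [ 9.99700353e-01  2.43637748e-02 -2.34528440e-03  3.32716327e-04]
```

View pics/side1.png

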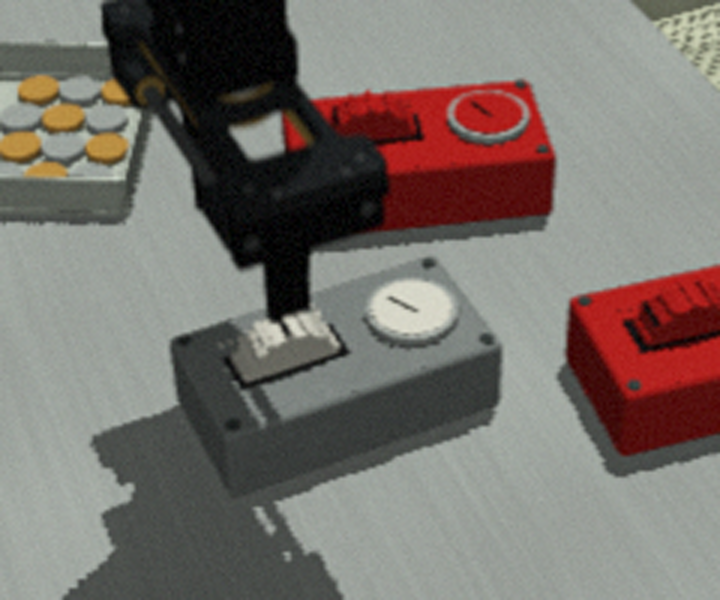

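The picture shows the open gripper straddling the wheel, with the mark still at the top (crop 288,325). Next I descend and grip.

step_arm --pt "0.04 0.06 -0.7" --pt "0 0 -0.7" --pt "0 0 -0.6" --pt "0 0 -0.6" --pt "0 0 0" --pt "0 0 0" --turn '[0, 0, 0, 0, 0, 0]'

```text
time: 4.35
ee_pos: [0.532, 0.1255, 0.0652]
eef_rot: [1.0, 0.024, -0.0, -0.0]
ft_force: [0.1, 0.7, -1.0]
width: 0.0868
grip_force: 0.0
```

step_arm --pt "0 0 0" --pt "0 0 0" --pt "0 0 0" --pt "0 0 0" --pt "0 0 0" --pt "0 0 0" --pt "0 0 0" --pt "0 0 0" --pt "0 0 0" --pt "0 0 0" --turn '[0, 0, 0, 0, 0, 0, 0, 0, 0, 0]' --grip 1 --newtons 10

```text
time: 5.35
ee_pos: [0.532, 0.1264, 0.0652]
eef_rot: [1.0, 0.025, 0.0, -0.001]
ft_force: [0.5, 3.9, -0.8]
width: 0.0218
grip_force: 10.0
```

step_arm --pt "0.1 0.005 0.03" --pt "0.1 0.005 0.03" --pt "0.11 0.005 0.01" --pt "0.11 0.005 0.01" --pt "0.11 0.005 -0.015" --pt "0.11 0.005 -0.015" --pt "0.1 0.005 -0.035" --pt "0.1 0.005 -0.035" --pt "0.09 0.005 -0.055" --pt "0.09 0.005 -0.055" --pt "0.08 0.005 -0.075" --pt "0.08 0.005 -0.075" --turn '[0, 0, 0, 0, 0, 0, 0, 0, 0, 0, 0, 0]'

```text
time: 6.55
ee_pos: [0.5619, 0.1278, 0.059]
eef_rot: [1.0, 0.025, 0.0, -0.0]
ft_force: [-2.8, 2.2, 9.1]
width: 0.0219
grip_force: 10.0
```

Run:
```python
from h import *
im=[]
for n,(a,b) in dict(side=(190,230),top=(240,215)).items():
    im.append(cv2.resize(camera(n)["image"][a:a+80,b:b+80],(400,400),interpolation=cv2.INTER_CUBIC))
cv2.imwrite("pics/g1.png",np.hstack(im)[...,::-1])
s=read_state(); print(s["ee_pos"],s["ft_force"],s["time"])
```

```text
[0.5621752  0.12783153 0.05872561] [-0.29227777  3.57952328  3.16717888] 6.65
```

View pics/g1.png

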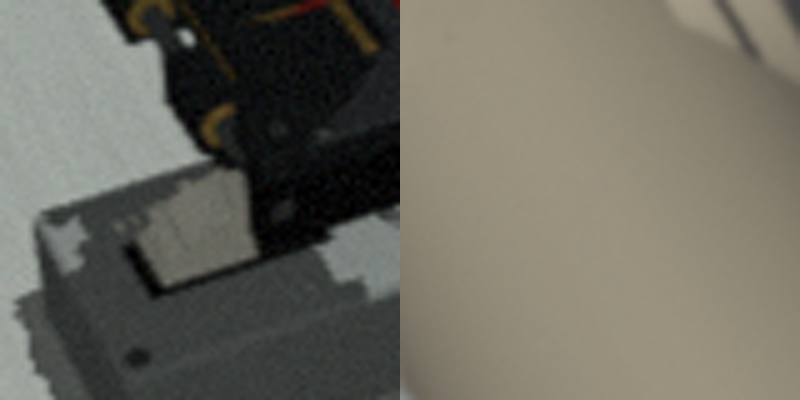

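The finger hides the mark in the side view, and the arm covers the top view. I'll release, lift, and look again.

step_arm --pt "0 0 0" --pt "0 0 0" --pt "0 0 0" --pt "0 0 0" --pt "0 0 0.6" --pt "0 0 0.9" --pt "0 0 0.9" --pt "0 0 0.9" --pt "-0.6 0 0.6" --pt "-0.6 0 0" --pt "0 0 0" --turn '[0, 0, 0, 0, 0, 0, 0, 0, 0, 0, 0]' --grip 0

```text
time: 7.75
ee_pos: [0.5307, 0.1273, 0.1571]
eef_rot: [1.0, 0.025, 0.001, 0.0]
ft_force: [-0.5, -0.5, -0.4]
width: 0.0862
grip_force: 0.0
```

Run:
```python
from h import *
c=camera("side"); np.savez("side2.npz",**c)
cv2.imwrite("pics/g2.png",cv2.resize(c["image"][190:280,225:355],(780,540),interpolation=cv2.INTER_CUBIC)[...,::-1])
s=read_state(); print(s["ee_pos"],s["ft_force"],s["time"])
# expected mark pixels for clicks from top
yaw=.046; R=np.array([[np.cos(yaw),-np.sin(yaw)],[np.sin(yaw),np.cos(yaw)]])
def proj(p):
    q=(c["view"]@np.append(p,1))[:3]; return cv2.projectPoints(np.array([[q[0],-q[1],-q[2]]]),np.zeros(3),np.zeros(3),c["mtx"],c["dist"])[0].ravel()
for k in range(0,6):
    a=k*.419; out=[]
    for yy in(-.011,.011):
        xy=np.array([.5453,.1258])+R@[.031*np.sin(a),yy]; out.append((proj([*xy,.045+.031*np.cos(a)])-[225,190])*6)
    print(k,np.round(out).tolist())
```

```text
[0.5314873  0.12682838 0.15670049] [-0.40159351 -0.59622926 -0.37607205] 7.8
0 [[312.0, 250.0], [280.0, 201.0]]
1 [[355.0, 243.0], [323.0, 195.0]]
2 [[390.0, 252.0], [358.0, 204.0]]
3 [[413.0, 274.0], [381.0, 227.0]]
4 [[419.0, 306.0], [387.0, 258.0]]
5 [[408.0, 341.0], [376.0, 294.0]]
```

View pics/g2.png

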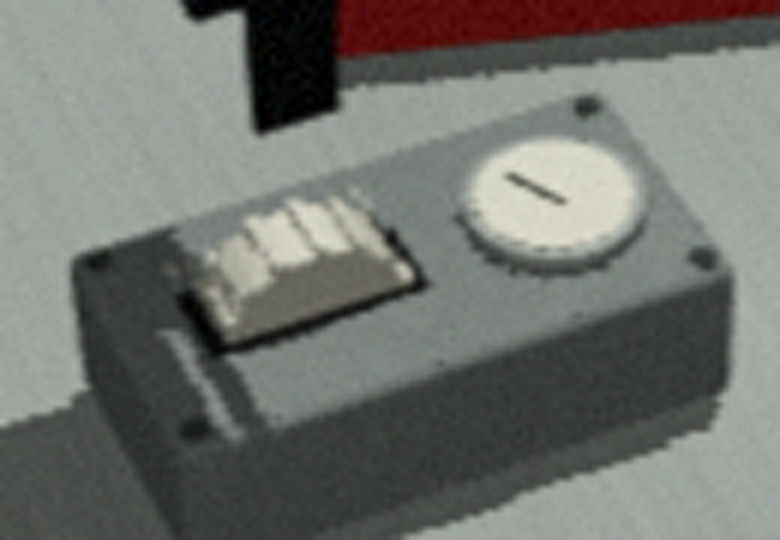

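The mark has left the side view. At 72° it is edge-on to this camera, so the wheel has turned at least 3 clicks. I'll clear the arm and use the top camera.

step_arm --pt "0 -0.5 0.8" --pt "-0.3 -1 0.8" --pt "-0.3 -1 0.8" --pt "-0.3 -1 0.5" --pt "-0.3 -1 0" --pt "-0.3 -1 0" --pt "-0.3 -1 0" --pt "-0.3 -1 0" --pt "-0.3 -1 0" --pt "-0.3 -1 0" --pt "-0.3 -1 0" --pt "0 0 0" --turn '[0, 0, 0, 0, 0, 0, 0, 0, 0, 0, 0, 0]'

```text
time: 9.0
ee_pos: [0.4557, -0.1396, 0.2281]
eef_rot: [1.0, 0.022, -0.0, 0.0]
ft_force: [-0.8, -0.4, -0.0]
width: 0.0874
grip_force: 0.0
```

Run:
```python
from h import *
c=camera("top"); np.savez("top3.npz",**c)
o=np.load("top0.npz")["image"]
f=lambda i:cv2.resize(i[248:308,230:280],(400,480),interpolation=cv2.INTER_CUBIC)
cv2.imwrite("pics/g3.png",np.hstack([f(o),f(c["image"])])[...,::-1])
yaw=.046; R=np.array([[np.cos(yaw),-np.sin(yaw)],[np.sin(yaw),np.cos(yaw)]])
for k in range(0,5):
    a=k*.419; xy=np.array([.5453,.1258])+R@[.031*np.sin(a),0]
    q=(c["view"]@[*xy,.045+.031*np.cos(a),1])[:3]; p=cv2.projectPoints(np.array([[q[0],-q[1],-q[2]]]),np.zeros(3),np.zeros(3),c["mtx"],c["dist"])[0].ravel()
    print(k,np.round((p-[230,248])*8))
```

```text
0 [193. 218.]
1 [193. 159.]
2 [196. 114.]
3 [200.  90.]
4 [205.  91.]
```

View pics/g3.png

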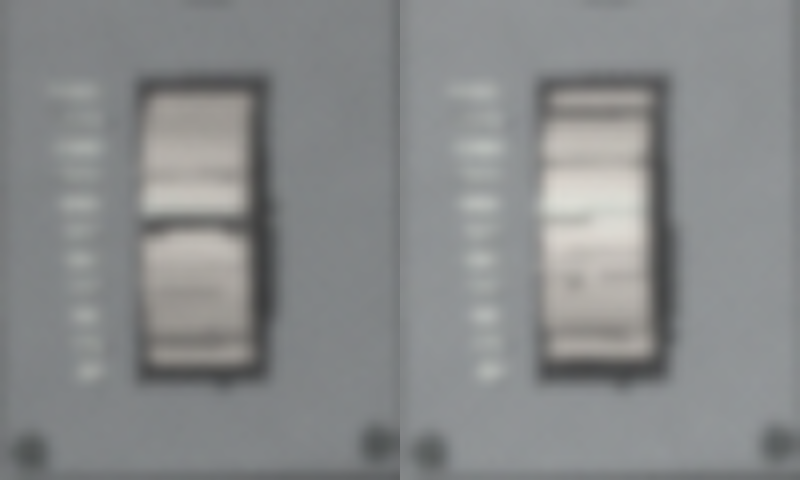

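In the top view the start mark is at crop row 222. Now a dark line sits at row 112, about the 2-click prediction, but the side view shows no dark line there. I'll check intensity profiles along the rim in both views.

Run:
```python
from h import *
yaw=.046; R=np.array([[np.cos(yaw),-np.sin(yaw)],[np.sin(yaw),np.cos(yaw)]])
deg=np.arange(-60,100,4)
def prof(c):
    out=[]
    g=c["image"].mean(-1).astype(np.float32)
    for a in np.radians(deg):
        P=[np.append(np.array([.5453,.1258])+R@[.031*np.sin(a),y],.045+.031*np.cos(a)) for y in np.linspace(-.008,.008,9)]
        q=(c["view"]@np.c_[P,np.ones(9)].T)[:3].T*[1,-1,-1]
        p=cv2.projectPoints(q,np.zeros(3),np.zeros(3),c["mtx"],c["dist"])[0].astype(np.float32)
        out.append(cv2.remap(g,p[...,0],p[...,1],cv2.INTER_LINEAR).mean())
    return out
D=[dict(np.load(f+".npz")) for f in("top0","top3","side0","side2")]
for r in zip(deg,*map(prof,D)): print(*(int(x) for x in r))
f=lambda i:cv2.resize(i[215:255,250:300],(400,320),interpolation=cv2.INTER_NEAREST)
cv2.imwrite("pics/g4.png",np.hstack([f(D[2]["image"]),f(D[3]["image"])])[...,::-1])
```

```text
-60 140 135 105 122
-56 133 157 89 130
-52 123 154 106 117
-48 126 144 132 120
-44 138 143 143 148
-40 147 154 147 164
-36 149 165 147 170
-32 149 172 134 177
-28 149 174 142 173
-24 158 172 167 152
-20 163 176 165 180
-16 170 186 175 197
-12 180 190 175 199
-8 174 204 140 202
-4 137 209 60 195
0 112 201 70 163
4 154 202 157 189
8 184 213 180 206
12 185 212 166 201
16 169 205 139 191
20 162 192 155 167
24 171 175 167 162
28 173 179 162 180
32 168 185 153 179
36 161 182 147 170
40 154 174 147 160
44 152 159 147 142
48 152 139 141 114
52 152 133 130 90
56 151 136 118 73
60 145 147 105 65
64 139 153 92 61
68 126 145 85 61
72 117 139 84 68
76 110 134 86 80
80 107 131 90 93
84 106 131 93 105
88 108 132 91 111
92 113 136 89 114
96 120 141 86 108
```

View pics/g4.png

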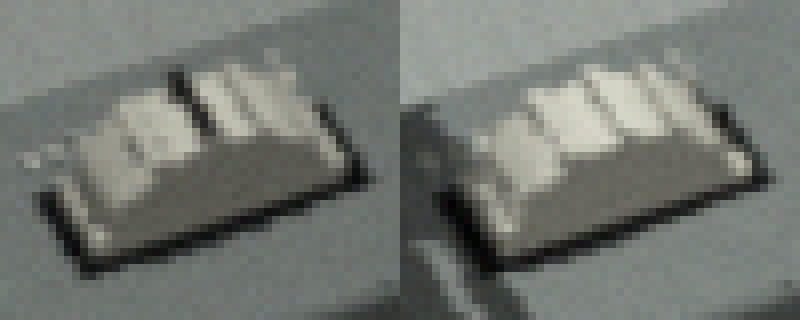

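The two views don't clearly separate 2 clicks from 3. With plenty of time left, I'll roll the wheel back about one click, where the mark is plainly visible, and then finish from a known state.

step_arm --pt "0.34 0.96 0" --pt "0.34 0.96 0" --pt "0.34 0.96 0" --pt "0.34 0.97 0" --pt "0.34 0.97 0" --pt "0.35 0.97 0" --pt "0.35 0.97 -0.2" --pt "0.35 0.97 -0.4" --pt "0.35 0.97 -0.6" --pt "0.35 0.97 -0.8" --pt "0.35 0.97 -0.8" --pt "0 0 -0.8" --turn '[0, 0, 0, 0, 0, 0, 0, 0, 0, 0, 0, 0]'

```text
time: 10.25
ee_pos: [0.5515, 0.136, 0.1376]
eef_rot: [1.0, 0.027, 0.0, -0.002]
ft_force: [-0.2, -0.6, -0.2]
width: 0.0869
grip_force: 0.0
```

step_arm --pt "0 0 -0.8" --pt "0 0 -0.8" --pt "0 0 -0.7" --pt "0 0 -0.7" --pt "0 0 0" --pt "0 0 0" --turn '[0, 0, 0, 0, 0, 0]'

```text
time: 10.85
ee_pos: [0.5515, 0.1311, 0.0633]
eef_rot: [1.0, 0.025, -0.0, -0.0]
ft_force: [0.3, 0.3, 1.4]
width: 0.087
grip_force: 0.0
```

step_arm --pt "0 -0.16 0" --pt "0 0 0" --pt "0 0 0" --pt "0 0 0" --pt "0 0 0" --pt "0 0 0" --pt "0 0 0" --pt "0 0 0" --pt "0 0 0" --turn '[0, 0, 0, 0, 0, 0, 0, 0, 0]' --grip 1

```text
time: 11.75
ee_pos: [0.5515, 0.1266, 0.0631]
eef_rot: [1.0, 0.024, 0.0, -0.0]
ft_force: [-0.9, 10.3, 0.7]
width: 0.023
grip_force: 6.6
```

step_arm --pt "-0.12 -0.005 0.02" --pt "-0.12 -0.005 0.01" --pt "-0.12 -0.005 -0.01" --pt "-0.12 -0.005 -0.02" --pt "0 0 0" --turn '[0, 0, 0, 0, 0]'

```text
time: 12.25
ee_pos: [0.5398, 0.1268, 0.0637]
eef_rot: [1.0, 0.025, 0.001, -0.001]
ft_force: [1.0, 4.1, 2.2]
width: 0.0223
grip_force: 10.0
```

step_arm --pt "0 0 0" --pt "0 0 0" --pt "0 0 0" --pt "0 0 0.6" --pt "0 0 0.9" --pt "0 0 0.9" --pt "0 0 0.9" --pt "-0.4 0 0.6" --pt "0 0 0" --turn '[0, 0, 0, 0, 0, 0, 0, 0, 0]' --grip 0

```text
time: 13.15
ee_pos: [0.53, 0.1266, 0.1635]
eef_rot: [1.0, 0.025, 0.002, 0.0]
ft_force: [0.7, 0.7, 0.4]
width: 0.0833
grip_force: 0.0
```

Run:
```python
from h import *
c=camera("side"); np.savez("side4.npz",**c)
f=lambda i:cv2.resize(i[215:255,250:300],(400,320),interpolation=cv2.INTER_NEAREST)
cv2.imwrite("pics/g5.png",np.hstack([f(np.load("side2.npz")["image"]),f(c["image"])])[...,::-1])
s=read_state(); print(s["ee_pos"],s["ft_force"],s["time"])
```

```text
[0.52990314 0.12601947 0.16203789] [-0.52087757 -0.03154432 -0.43861183] 13.2
```

View pics/g5.png

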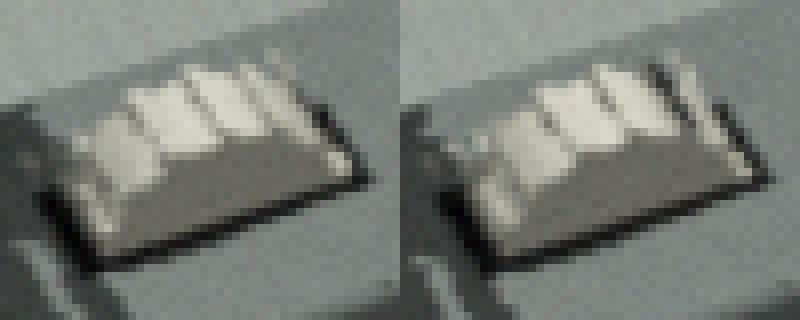

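The mark is now clearly visible at crop (655,65)–(695,130), between the click-1 and click-2 predictions. I'll measure its angle numerically on a fresh frame.

```bash
cat > prof.py <<'E'
from h import *
yaw=.046; R=np.array([[np.cos(yaw),-np.sin(yaw)],[np.sin(yaw),np.cos(yaw)]])
deg=np.arange(-60,90,2)
def prof(c):
    g=c["image"].mean(-1).astype(np.float32); out=[]
    for a in np.radians(deg):
        P=[np.append(np.array([.5447,.1255])+R@[.030*np.sin(a),y],.045+.030*np.cos(a)) for y in np.linspace(-.008,.008,9)]
        q=(c["view"]@np.c_[P,np.ones(9)].T)[:3].T*[1,-1,-1]
        p=cv2.projectPoints(q,np.zeros(3),np.zeros(3),c["mtx"],c["dist"])[0].astype(np.float32)
        out.append(cv2.remap(g,p[...,0],p[...,1],cv2.INTER_LINEAR).mean())
    return np.array(out)
def minima(c):
    p=prof(c); return [(int(deg[i]),int(p[i])) for i in range(1,len(p)-1) if p[i]<=p[i-1] and p[i]<p[i+1]]
E
python3 - <<'E'
from prof import *
c=camera("side"); np.savez("side5.npz",**c)
for f in("side0","side2","side4","side5","top0","top3"): print(f,minima(dict(np.load(f+".npz"))))
E
```

```text
side0 [(-56, 89), (-38, 147), (-30, 130), (-20, 164), (0, 48), (20, 139)]
side2 [(-50, 115), (-22, 153), (2, 163), (26, 159), (64, 106)]
side4 [(-44, 127), (-18, 156), (6, 159), (36, 72), (68, 132)]
side5 [(-44, 123), (-18, 156), (6, 159), (36, 73), (68, 131)]
top0 [(-50, 122), (-30, 148), (2, 112), (22, 162), (56, 151), (84, 136)]
top3 [(-46, 139), (-24, 171), (2, 199), (26, 175), (56, 132), (84, 152)]
```

step_arm --pt "0 0 0.2" --pt "0 0 0" --pt "0 0 0" --pt "0 0 0" --pt "0 0 0" --pt "0 0 0" --pt "0 0 0" --pt "0 0 0" --turn '[0, 0, 0, 0, 0, 0, 0, 0]'

```text
time: 14.05
ee_pos: [0.5295, 0.1259, 0.1656]
eef_rot: [1.0, 0.024, -0.0, 0.0]
ft_force: [-0.2, -0.4, 0.4]
width: 0.0868
grip_force: 0.0
```

Run:
```python
from prof import *
c=camera("side"); np.savez("side6.npz",**c); print(minima(c))
# direct mark location: darkest pixels inside the wheel, ray onto the rim cylinder at several rows
for f in("side0","side6"):
    c=dict(np.load(f+".npz")); p=prof(c); print(f,[(int(d),int(v)) for d,v in zip(deg,p) if -10<=d<=70][::2])
```

```text
[(-44, 126), (-18, 156), (6, 160), (36, 73), (68, 132), (72, 132)]
side0 [(-10, 175), (-6, 135), (-2, 57), (2, 75), (6, 158), (10, 183), (14, 171), (18, 143), (22, 147), (26, 166), (30, 166), (34, 160), (38, 153), (42, 148), (46, 146), (50, 145), (54, 145), (58, 144), (62, 141), (66, 138), (70, 136)]
side6 [(-10, 200), (-6, 205), (-2, 206), (2, 187), (6, 160), (10, 193), (14, 204), (18, 201), (22, 190), (26, 162), (30, 118), (34, 80), (38, 80), (42, 118), (46, 153), (50, 167), (54, 163), (58, 152), (62, 139), (66, 133), (70, 133)]
```

The wheel rests at about 35° of rotation, and the strokes transfer about 0.75 of the commanded angle. I need about 37° more, so I'll command an arc of about 49°.

step_arm --pt "0.18 0.01 -0.8" --pt "0 0 -0.8" --pt "0 0 -0.8" --pt "0 0 -0.8" --pt "0 0 -0.8" --pt "0 0 -0.08" --pt "0 0 0" --turn '[0, 0, 0, 0, 0, 0, 0]'

```text
time: 14.8
ee_pos: [0.5339, 0.1263, 0.0637]
eef_rot: [1.0, 0.025, -0.0, -0.0]
ft_force: [-0.3, -0.8, 0.4]
width: 0.0868
grip_force: 0.0
```

step_arm --pt "0 0 0" --pt "0 0 0" --pt "0 0 0" --pt "0 0 0" --pt "0 0 0" --pt "0 0 0" --pt "0 0 0" --pt "0 0 0" --pt "0 0 0" --pt "0 0 0" --turn '[0, 0, 0, 0, 0, 0, 0, 0, 0, 0]' --grip 1

```text
time: 15.8
ee_pos: [0.5339, 0.1266, 0.0636]
eef_rot: [1.0, 0.025, 0.0, -0.0]
ft_force: [-0.3, 1.6, -0.5]
width: 0.0219
grip_force: 10.0
```

step_arm --pt "0.11 0.005 0.035" --pt "0.11 0.005 0.03" --pt "0.11 0.005 0.02" --pt "0.11 0.005 0.01" --pt "0.11 0.005 -0.01" --pt "0.11 0.005 -0.02" --pt "0.11 0.005 -0.03" --pt "0.11 0.005 -0.035" --pt "0 0 0" --turn '[0, 0, 0, 0, 0, 0, 0, 0, 0]'

```text
time: 16.7
ee_pos: [0.5565, 0.1275, 0.0636]
eef_rot: [1.0, 0.024, 0.0, -0.0]
ft_force: [-0.8, 2.9, -0.7]
width: 0.0219
grip_force: 10.0
```

step_arm --pt "0 0 0" --pt "0 0 0" --pt "0 0 0" --pt "0 0 0" --pt "0 0 0.6" --pt "0 0 0.9" --pt "0 0 0.9" --pt "0 0 0.9" --pt "-0.8 0 0.6" --pt "0 0 0" --turn '[0, 0, 0, 0, 0, 0, 0, 0, 0, 0]' --grip 0

```text
time: 17.7
ee_pos: [0.5358, 0.1282, 0.1643]
eef_rot: [1.0, 0.025, 0.002, 0.0]
ft_force: [0.5, 0.6, 0.2]
width: 0.0856
grip_force: 0.0
```

Run:
```python
from prof import *
c=camera("side"); np.savez("side7.npz",**c); print(minima(c)); p=prof(c)
q=prof(dict(np.load("side2.npz"))); print([(int(d),int(v),int(w)) for d,v,w in zip(deg,p,q) if 30<=d])
```

```text
[(-58, 93), (-28, 145), (-4, 163), (22, 158)]
[(30, 186, 170), (32, 184, 176), (34, 180, 178), (36, 176, 178), (38, 172, 176), (40, 169, 174), (42, 168, 172), (44, 166, 169), (46, 165, 164), (48, 164, 157), (50, 163, 150), (52, 162, 140), (54, 161, 129), (56, 159, 121), (58, 159, 113), (60, 158, 108), (62, 157, 106), (64, 156, 106), (66, 155, 107), (68, 155, 109), (70, 154, 114), (72, 152, 118), (74, 151, 123), (76, 147, 126), (78, 143, 130), (80, 137, 131), (82, 128, 128), (84, 119, 123), (86, 110, 115), (88, 104, 110)]
```

The ridge phase and the absence of a mark below 75° point to about 72°. I'll clear the arm and confirm from the top.

step_arm --pt "0 -0.5 0.8" --pt "-0.3 -1 0.8" --pt "-0.3 -1 0.8" --pt "-0.3 -1 0.5" --pt "-0.3 -1 0" --pt "-0.3 -1 0" --pt "-0.3 -1 0" --pt "-0.3 -1 0" --pt "-0.3 -1 0" --pt "-0.3 -1 0" --pt "-0.3 -1 0" --pt "0 0 0" --turn '[0, 0, 0, 0, 0, 0, 0, 0, 0, 0, 0, 0]'

```text
time: 18.95
ee_pos: [0.4599, -0.1393, 0.2332]
eef_rot: [1.0, 0.022, -0.001, 0.0]
ft_force: [-0.2, -0.0, -0.1]
width: 0.0871
grip_force: 0.0
```

Run:
```python
from prof import *
c=camera("top"); np.savez("top8.npz",**c); print(minima(c))
o=[np.load(f+".npz")["image"] for f in("top0","top3","top8")]
cv2.imwrite("pics/g6.png",np.hstack([cv2.resize(i[252:300,243:269],(260,480),interpolation=cv2.INTER_NEAREST) for i in o])[...,::-1])
for i in o: print(np.round(i[256:284,250:260].mean((1,2))).astype(int))
```

```text
[(-50, 138), (-28, 168), (-2, 197), (22, 181), (50, 169), (84, 153)]
[122 102  86 108 142 153 153 153 156 163 170 174 171 162 166 182 190 182
 153 112 118 159 180 182 174 166 163 158]
[136 114 102 133 156 135 133 160 177 185 186 178 176 192 205 211 214 212
 203 200 208 211 202 191 188 184 173 173]
[137 114  93 118 159 172 171 170 175 183 189 191 186 181 196 209 214 216
 217 209 197 201 206 203 193 183 181 176]
```

View pics/g6.png

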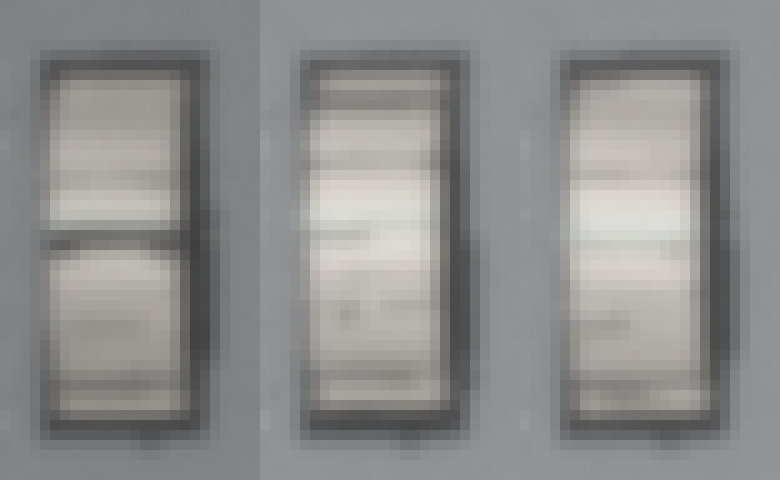

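The last view (left: start, middle: after stroke 1, right: now) shows the ridges in the same phase as at the start. The mark has gone over the gauge-side edge at about row 70. This fits 35° plus about 37°, so 72° in all. The arm is clear, so I'll hand in.

```bash
python3 -c "
from bench import *
print(close_job())"
```

```text
the job is handed in; nothing more can be done
None
```

I rolled the thermostat thumbwheel about 72° colder (three clicks, from click 2 to click 5) and handed the job in with the arm clear and the lamp dimmer untouched; the final angle is worked out from ridge phase and stroke length because the mark is out of view there, and no verdict came back.

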